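# Shut the label printer and press its feed key

### The arm

A 6-joint arm with a two-finger parallel gripper is mounted at the origin on the work surface. World frame = base frame: x ahead of the robot, y to its left, z up, the work surface at z = 0. Lengths are in mm, angles in rad, forces in N, time in s.
With the tool pointing down it reaches from about 350 to 775 mm from the base axis. Payload 7.3 kg.
Tool frame: the origin (TCP) lies on the centre line of the jaws, within the pads' length; the fingertips stand 17 mm ahead of it and the grasp point (between the pads) lies 2 mm behind it; z points along the fingers, y is the line along which they close (so a half turn about z gives the same grasp; the last joint's range is limited). The gripper opens to 92 mm and grips with 3 to 60 N. Pads are 19 mm wide; open, the fingers measure 130 mm over their backs; the gripper's body (75 mm by 190 mm) begins 47 mm behind the grasp point.
Start: joints at [-1.312, 0.342, 1.524, -0, 1.275, -0.146], TCP at [206.787, -482.583, 205.241] pointing down, gripper open.
Joint ranges: [-2.53, 2.53], [-0.77, 2.02], [0.04, 2.7], [-1, 4.14], [0.28, 2.66], [-3.11, 3.11]. Speed limits (rad/s): [2.57, 2.57, 3.14, 3.14, 3.14, 3.14].

### API

Orientations are given as [roll, pitch, yaw] about the fixed x, y, z axes, in that order (R = Rz(yaw) Ry(pitch) Rx(roll)).
In Python, from plant import bot gives the robot as it stands. The module is installed in compiled form; this text tells all that it offers.
- The arm moves only by the shell command python3 -m pendant 'ROWS'. ROWS is JSON, a list of rows, each a list of 3 entries, a list of its own where there are three numbers: the shift along the world's x, y, z as a fraction of full scale, then the turn, a rotation vector about the world's x, y, z as a fraction of full scale, then the opening, from -1 (shut) to 1 (fully open), so that 0 is half open. In form: [[[tx, ty, tz], [rx, ry, rz], claw], ...]. A call has exactly 10 rows; each row shifts and turns the commanded pose from where the row before left it; what a row does not reach is not made up. Full scale, the value 1, is 30 mm for a shift and 0.12 rad for a turn. A row lasts 1/12 s, in which the tool goes at most 41.7 mm and 7.16 degrees, less where a joint would pass 70% of its speed; a pose out of reach is approached as far as the arm can. A call with a number of a shift or a turn outside -1 to 1 is refused whole. A call with a gripper value outside its range is refused whole. The fingers move at their own pace and stop on an object; the grip force is fixed at half the most. Time passes only in rows, so rows that do not move let the fingers close, or fill a call up. It gives the time, the measured TCP pose, the force, the opening and the grip force at its end, in the units of the state.
- bot.get_obs(): the state, without advancing time (a new reading comes with each control period).
- bot.capture(name): name is "scene" or "top" or "wrist"; returns the picture (384x512x3 uint8, blue, green, red); there is no depth.
- bot.camera_params(name): a dict with "fovy" (degrees; the focal length in pixels is half the picture's height over the tangent of half this angle, whatever the lens; pixels are square), "cx", "cy" (the principal point, pixels), "camera_from_world" (4x4, takes a point from world to camera coordinates). Camera axes: x right, y down, z forward; pixel columns grow to the right and rows downward; lengths in mm; the calibration is good to about 2 mm. The wrist camera is an equidistant fisheye: a pixel r from the principal point sees the ray r / f radians off the axis. A picture is of the moment at which its call begins: read the wrist's pose just before it. camera_params takes no time and is no camera call; for the wrist camera it gives the pose at the moment of the call.
- bot.close_job(): hands the job in; it is judged then, once.
The state is a dict: "time": time; "joint_positions": joint angles; "dq": joint speeds; "tau": joint torques, N m; "tool_pos": TCP position; "tcp_rot": TCP orientation; "contact_force": force on the tool from outside, world axes, zero at the start; "moment": the same for the moment, N m; "grip_width": finger opening in mm; "finger_force": force on a finger pad.
Only numpy, scipy, OpenCV 4.12 (cv2) and the standard library are available. Lean on these libraries where they do the work, as an engineer would, in place of code of your own. Each camera call takes 0.05 s, during which the arm holds its last target. There are 200 camera calls.

### The job

The label roll in the desktop label printer has just been changed. With the fingertips, gently push the printer's raised cover down until it is fully shut, then lightly press the oblong feed key on the printer's front deck all the way down, let it spring back and withdraw. Nothing is to be gripped or lifted (nor the cover raised any further): leave the round key, the square key and everything standing about untouched.

Things in the scene. Friction and masses are not known exactly. Their poses are not given: they have to be found in the camera images.
- printer: desktop label printer of grey plastic, fixed to the bench, 260 (x) by 270 (y) by 130 mm tall. Origin: centre of its underside; z up; -x is its front (roughly towards the robot), y along its width. The front 80 mm (its x from -130 to -50 mm) is a flat solid deck at 130 mm height that carries the three keys in a row along y, at its x = -90 mm, 58 mm apart, and a loose cardboard core at the +y end. Behind the deck is the open roll bay under the cover
- cover (a joint): angle of the roll-bay cover in rad: 0 fully shut (level, its top face 139 mm above the bench), growing as it is raised; starts about 0.5 to 0.85, stop at 1.2. The hinge is stiff, so the cover stays where it is left; pushing it down 80 mm from the hinge takes about 1 to 3 N until it meets the shut stop, which is rigid
- cover_hinge (a point): point on the cover's hinge line, mid-width, at the level of the cover's top face when shut (8 mm above the hinge axis when shut). The hinge line runs along the printer's y at the rear (its x = +100 mm, axis 131 mm above the bench). The cover is a flat grey plate 140 mm from hinge to free edge, 258 mm wide, 8 mm thick, rising towards the front (robot side)
- cover_edge (a point): middle of the cover's free (front) edge, on the top face; when shut it lies at the printer's x = -40 mm, 139 mm above the bench
- feed_top (a point): centre of the top face of the feed key: the oblong white key, 40 mm long (along the printer's y) and 18 mm wide, in a black bezel 3 mm high; at rest its top is 13 mm above the deck (143 mm above the bench). Which of the three places in the row it has varies
- feed_key (a joint): travel of the feed key in m: 0 at rest, 0.006 fully down (rigid stop); sprung, about 1.6 N to start it and 4 N fully down; it springs back by itself
- feed_base: the feed key with its bezel, 48 by 26 mm; origin at the centre of the bezel's underside, on the deck
- round_top (a point): centre of the top of the round white key, 22 mm diameter, same height and spring as the feed key; to be left alone
- round_key (a joint): travel of the round key in m, 0 at rest
- round_base: the round key with its bezel, 30 mm diameter; origin under the bezel
- square_top (a point): centre of the top of the square white key, 20 by 20 mm, same height and spring; to be left alone
- square_key (a joint): travel of the square key in m, 0 at rest
- square_base: the square key with its bezel, 28 by 28 mm; origin under the bezel
- core: small cardboard core standing loose at the +y end of the printer's deck, 36 mm diameter, 25 mm tall; origin under its centre; to be left alone
- white_carton: loose white carton beside the printer, 100 x 70 x 60 mm tall; origin under its centre; to be left alone
- label_roll: loose roll of labels standing on end beside the printer, 80 mm diameter, 60 mm tall; origin under its centre; to be left alone
- cutter: loose black box cutter lying in front of the printer, 140 x 26 x 17 mm; origin under its centre; to be left alone
- tape_roll: loose amber roll of tape lying flat, 100 mm diameter, 48 mm tall; origin under its centre; to be left alone
- brown_carton: loose brown carton, 160 x 110 x 80 mm tall; origin under its centre; to be left alone
- scanner: loose hand scanner lying on its side, 165 x 60 x 30 mm; origin under its middle; to be left alone

How it is judged (in metres and radians):
On the way, in this order (a step that is already met when the one before it is completed fails the run):
1. the cover has been pushed fully shut (value of joint cover below 0.04 rad), for 0.2 s.
2. the feed key is pressed all the way down, the cover shut (value of joint feed_key above 0.0045 m and value of joint cover below 0.05 rad), for 0.05 s.
At the end, for the whole second after the job is handed in: The cover is shut (within 0.04 rad), the feed key has been pressed to at least 4.5 of its 6 mm after that and is up again, the other two keys are up, and every loose thing is within 10 mm of where it started (value of joint cover below 0.04 rad and value of joint each of feed_key, round_key, square_key below 0.001 m and distance of each of core, white_carton, label_roll, cutter, tape_roll, brown_carton, scanner from where it was at the start of the episode below 0.01 m); the robot touches nothing.
It fails at once if the feed key is pressed while the cover is still up (value of joint cover above 0.06 rad and value of joint feed_key above 0.002 m).
It fails at once if the round or the square key is touched (over 1 N) or pressed (over 1.5 mm) (value of joint any of round_key, square_key above 0.0015 m or contact force between any of the fingers, the arm and round_base above 1 N or contact force between any of the fingers, the arm and square_base above 1 N).
It fails at once if the feed key is pressed roughly (over 30 N), or the printer or its cover (over 40 N) (contact force between anything else and feed_base above 30 N or contact force between anything else and printer above 40 N).
It fails at once if the cover is raised further (beyond 0.97 rad) (value of joint cover above 0.97 rad).
It fails at once if a loose thing is moved more than 10 mm or pushed (over 2 N) (distance of any of core, white_carton, label_roll, cutter, tape_roll, brown_carton, scanner from where it was at the start of the episode above 0.01 m or contact force between any of the fingers, the arm and core above 2 N or contact force between any of the fingers, the arm and white_carton above 2 N or contact force between any of the fingers, the arm and label_roll above 2 N or contact force between any of the fingers, the arm and cutter above 2 N or contact force between any of the fingers, the arm and tape_roll above 2 N or contact force between any of the fingers, the arm and brown_carton above 2 N or contact force between any of the fingers, the arm and scanner above 2 N).
It also fails if it takes over 35 s, if anything falls off the work surface, if the arm or the gripper's body presses on something with over 40 N, if the wrist force passes 120 N, or if a joint passes its speed limit or range.

## Working session

There is one attempt and no reset: what is moved stays moved. The work goes in short steps, Python scripts to look and compute and a shell command to move; the robot and the scene stay as the last step left them, time stands still between calls to the robot, and variables do not carry over. Pictures are saved under pics/ and viewed, at most 10 in all, crops included, and the job is handed in when it is done.

```bash
mkdir -p pics; python3 - <<'E'
from plant import bot
import cv2
for n in("scene","top"):
    im=bot.capture(n);cv2.imwrite(f"pics/{n}0.png",im)
    p=bot.camera_params(n);print(n,p["fovy"],p["cx"],p["cy"],p["camera_from_world"].tolist() if hasattr(p["camera_from_world"],'tolist') else p["camera_from_world"])
o=bot.get_obs();print(o)
E
```

```text
scene 52.46928782642605 256.58298374453517 196.2406694455378 [[0.264346353658386, 0.9643788209659673, -0.00972085283329704, -130.06751932166313], [0.7785127467383279, -0.21932609991900567, -0.5880594910893479, -337.1862872760195], [-0.5692441554144055, 0.14788357436378607, -0.8087592595821892, 1814.9962650366083], [0.0, 0.0, 0.0, 1.0]]
top 49.22647493676773 249.89918055445892 187.29803175012313 [[-0.05659701150163225, -0.9983918678754501, 0.0032336433406685646, 12.093720216611834], [-0.9746423067952315, 0.05454780237487763, -0.21701822748548452, 554.7746339285552], [0.2164928453643546, -0.015434228721962037, -0.9761621957901279, 1178.7888809435954], [0.0, 0.0, 0.0, 1.0]]
{'time': 0.1, 'joint_positions': array([-1.31198997e+00,  3.42654193e-01,  1.52489895e+00, -1.26999399e-05,
        1.27541049e+00, -1.46006972e-01]), 'dq': array([ 0.0013844 , -0.00122134, -0.00214084, -0.00036712,  0.00082798,
       -0.00103577]), 'tau': array([ 8.83041030e-04, -4.32005024e+01, -2.44695747e+01,  7.18687079e-02,
        5.25856472e-02, -4.22625749e-05]), 'tool_pos': array([ 206.68319361, -482.18457147,  204.62175661]), 'tcp_rot': array([-3.14023449e+00, -1.87447001e-04,  4.04816904e-01]), 'contact_force': array([ 0.350076  , -0.97305215, -0.03805632]), 'moment': array([-0.00214716,  0.04236492,  0.06028826]), 'finger_force': 0.0, 'grip_width': 91.5497964591729}
```

View pics/scene0.png

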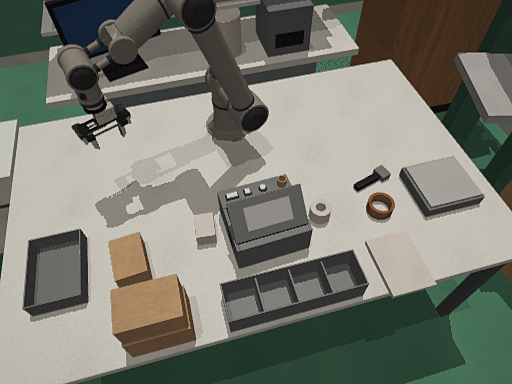

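View pics/top0.png

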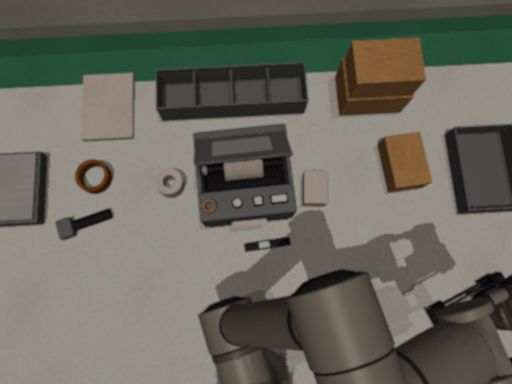

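The scene view shows the printer at about (265,220). In the top view the keys are in a row: round (237,202), square (258,200) and oblong feed (279,198) at the -y end. The core is at (209,205) and the cover is up at rows 127-163.

```bash
cat > h.py <<'E'
import numpy as np,cv2
from plant import bot
def ray(n,u,v):
    p=bot.camera_params(n);M=np.array(p["camera_from_world"]);f=192/np.tan(np.radians(p["fovy"]/2))
    d=M[:3,:3].T@np.array([(u-p["cx"])/f,(v-p["cy"])/f,1]);return -M[:3,:3].T@M[:3,3],d
def onz(n,u,v,z):
    c,d=ray(n,u,v);return c+d*(z-c[2])/d[2]
def pix(n,P):
    p=bot.camera_params(n);M=np.array(p["camera_from_world"]);f=192/np.tan(np.radians(p["fovy"]/2))
    q=M[:3,:3]@np.array(P)+M[:3,3];return q[0]/q[2]*f+p["cx"],q[1]/q[2]*f+p["cy"]
E
python3 - <<'E'
from h import *
im=cv2.imread("pics/top0.png")
g=im.min(2); m=(g>125).astype(np.uint8); m[:190]=0;m[208:]=0;m[:,:225]=0;m[:,291:]=0
n,l,s,c=cv2.connectedComponentsWithStats(m)
for i in range(1,n):
    if s[i,4]>15: print(s[i],c[i],onz("top",*c[i],143).round(1))
cv2.imwrite("pics/c1.png",cv2.resize(im[115:260,150:340],None,fx=4,fy=4,interpolation=cv2.INTER_CUBIC))
s=cv2.imread("pics/scene0.png")
cv2.imwrite("pics/c2.png",cv2.resize(s[165:270,185:335],None,fx=5,fy=5,interpolation=cv2.INTER_CUBIC))
E
```

```text
[273 195  13   7  72] [279.         197.80555556] [502.4 -95.8 143. ]
[255 197   6   7  37] [257.67567568 199.94594595] [499.7 -37.1 143. ]
[234 199   6   7  32] [236.71875 202.1875 ] [496.7  20.5 143. ]
```

View pics/c1.png

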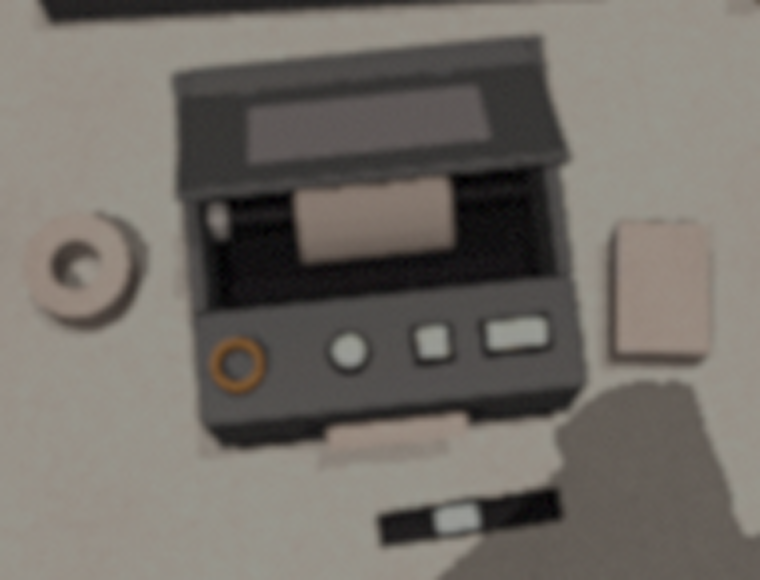

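View pics/c2.png

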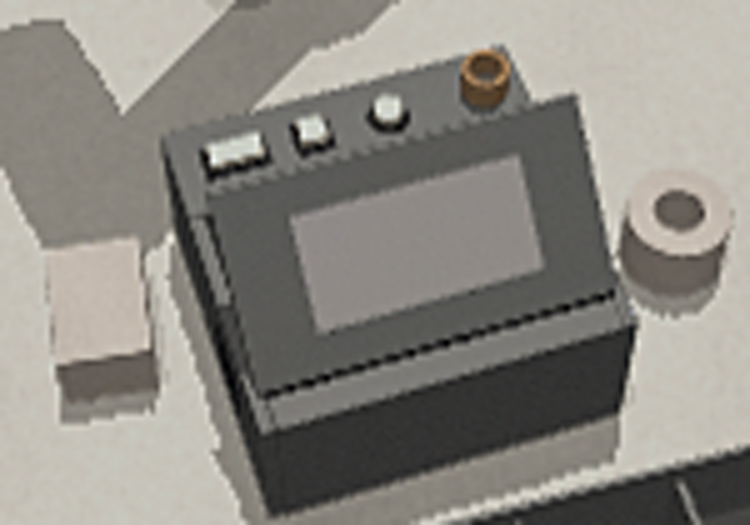

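Feed key is at the -y end of the row, square next, then round. The crops show the cover's +y free-edge corner at c2 (575,97) and c1 (180,190). Next I work out the printer frame and the cover angle.

```bash
python3 - <<'E'
from h import *
k=np.array([[502.4,-95.8],[499.7,-37.1],[496.7,20.5]])
ey=k[2]-k[0];ey/=np.linalg.norm(ey);ex=np.array([ey[1],-ey[0]]);print("yaw",np.arctan2(ex[1],ex[0]))
T=lambda x,y:(150+x/4-.4,115+y/4-.4); S=lambda x,y:(185+x/5-.4,165+y/5-.4)
for n,q in(("FL",(203,420)),("FR",(583,386))):
    P=onz("top",*T(*q),130);print(n,P.round(1),(P[:2]-k[1])@ex,(P[:2]-k[1])@ey)
core=onz("top",*T(237,363),155);print("core",core,(core[:2]-k[1])@ey)
for q in((205,-0),):pass
def tri(a,b):
    c1,d1=ray("top",*a);c2,d2=ray("scene",*b)
    t=np.linalg.lstsq(np.c_[d1,-d2],c2-c1,rcond=None)[0];p,q=c1+t[0]*d1,c2+t[1]*d2;return (p+q)/2,np.linalg.norm(p-q)
P,e=tri(T(180,190),S(575,97));r=P[:2]-k[1];print("edge+y",P.round(1),e,"printer x",r@ex-90,"y",r@ey)
# scene feed key check
for q in((237,150),(313,130),(389,110)):print(onz("scene",*S(*q),143).round(1))
# prediction of edge (+y end) for angles
for ctr in(-20,0):
  for th in(.5,.6,.7,.8,.9):
    x=100-140*np.cos(th)-8*np.sin(th);z=131+140*np.sin(th)+8*np.cos(th)
    w=k[1]+ex*(x+90)+ey*(129)
    a=pix("top",[*w,z]);print(th,((np.array(a)-[150,115]+.4)*4).round())
  break
print("push x=+20,y=0sq",k[1]+ex*110)
E
```

```text
yaw 0.048971991272811946
FL [456.3 122.7 130. ] -35.539288929346824 161.73495379512832
FR [ 465.2 -139.3  130. ] -39.47852922207383 -100.35352015386364
core [490.03202124  95.89647062 155.        ] 133.31029365063938
edge+y [591.1 123.4 232.6] 3.1816137144343832 printer x 9.156159667092481 y 155.80462339516293
[507.1 -94.1 143. ]
[504.5 -37.1 143. ]
[501.9  20.7 143. ]
0.5 [228. 249.]
0.6 [225. 235.]
0.7 [223. 219.]
0.8 [220. 202.]
0.9 [217. 183.]
push x=+20,y=0sq [609.56812228 -31.7152339 ]
```

Cover is at about 0.77 rad and printer yaw is 0.049. I'll push at about world (625, 0) with the jaws shut.

```bash
python3 -m pendant '[[[0,0,0.8],[0,0,0],-1],[[0,0,0.8],[0,0,-0.3],-1],[[0,0,0.8],[0,0,-0.3],-1],[[0.4,0.4,0.8],[0,0,-0.3],-1],[[0.7,0.8,0.2],[0,0,-0.3],-1],[[0.7,0.8,0],[0,0,-0.3],-1],[[0.7,0.8,0],[0,0,-0.3],-1],[[0.7,0.8,0],[0,0,-0.3],-1],[[0.7,0.8,0],[0,0,-0.3],-1],[[0.7,0.8,0],[0,0,-0.3],-1]]'
python3 -m pendant '[[[0.7,0.8,0],[0,0,-0.2],-1],[[0.7,0.8,0],[0,0,0],-1],[[0.7,0.8,0],[0,0,0],-1],[[0.7,0.8,0],[0,0,0],-1],[[0.7,0.8,0],[0,0,0],-1],[[0.7,0.8,0],[0,0,0],-1],[[0.7,0.8,0],[0,0,0],-1],[[0.7,0.8,0],[0,0,0],-1],[[0.7,0.8,0],[0,0,0],-1],[[0,0,0],[0,0,0],-1]]'
```

```text
time: 0.93
tool_pos: [345.4, -325.1, 307.0]
tcp_rot: [-3.141, 0.0, 0.079]
contact_force: [0.3, -1.0, -0.1]
grip_width: 30.0
finger_force: 0.0
time: 1.77
tool_pos: [536.1, -106.4, 306.2]
tcp_rot: [-3.139, 0.0, 0.061]
contact_force: [-1.8, -1.1, -0.4]
grip_width: 0.6
finger_force: 0.0
```

```bash
python3 -m pendant '[[[0.4,0.5,0],[0,0,0],-1],[[0.4,0.5,0],[0,0,0],-1],[[0.4,0.5,0],[0,0,0],-1],[[0.4,0.5,0],[0,0,0],-1],[[0.4,0.5,0],[0,0,0],-1],[[0.4,0.5,0],[0,0,-0.1],-1],[[0.4,0.5,0],[0,0,0],-1],[[0.2,0,0],[0,0,0],-1],[[0,0,0],[0,0,0],-1],[[0,0,0],[0,0,0],-1]]'
python3 - <<'E'
from h import *
cv2.imwrite("pics/w1.png",bot.capture("wrist"));
s=bot.capture("scene");cv2.imwrite("pics/s1.png",cv2.resize(s[90:280,150:370],None,fx=3,fy=3))
E
```

```text
time: 2.6
tool_pos: [623.5, -6.5, 306.7]
tcp_rot: [3.141, 0.001, 0.044]
contact_force: [-0.0, 0.0, -0.5]
grip_width: 0.2
finger_force: 0.0
```

View pics/s1.png

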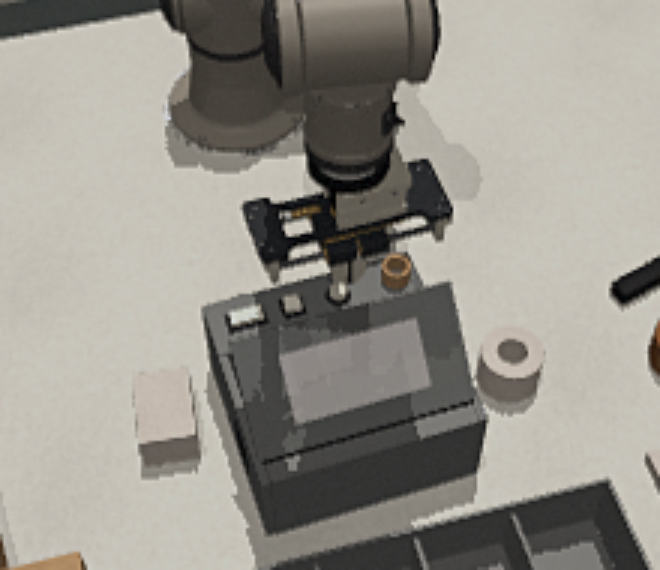

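View pics/w1.png

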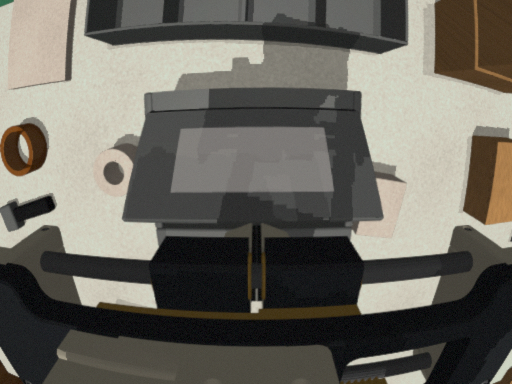

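The scene view shows the closed fingers above the cover. In the wrist view the fingers (column 256) are centred on the cover, its free edge is at row 219 and its hinge seam at row 107. I'll use those to check the push point.

```bash
python3 - <<'E'
from h import *
p=bot.camera_params("wrist");M=np.array(p["camera_from_world"]);f=192/np.tan(np.radians(p["fovy"]/2));C=-M[:3,:3].T@M[:3,3]
def wr(u,v):
    d=np.array([u-p["cx"],v-p["cy"]]);r=np.hypot(*d);a=r/f;return M[:3,:3].T@np.array([*(d/r*np.sin(a)),np.cos(a)])
print(C)
d=wr(254,107);H=C+d*(139-C[2])/d[2];print("hinge",H)
d=wr(253,219)
for th in np.arange(.6,.95,.05):
    z=131+140*np.sin(th)+8*np.cos(th);P=C+d*(z-C[2])/d[2];print(round(th,2),z.round(1),P.round(1),"expected x",(H[0]-140*np.cos(th)-8*np.sin(th)).round(1))
E
```

```text
[703.25925615  -3.38379861 485.56254937]
hinge [697.64220027  -1.0516391  139.        ]
0.6 216.7 [591.9  -5.1 216.7] expected x 577.6
0.65 222.1 [594.1  -5.1 222.1] expected x 581.3
0.7 227.3 [596.3  -5.1 227.3] expected x 585.4
0.75 232.3 [598.3  -5.  232.3] expected x 589.8
0.8 237.0 [600.3  -5.  237. ] expected x 594.4
0.85 241.5 [602.1  -5.  241.5] expected x 599.2
0.9 245.6 [603.9  -5.  245.6] expected x 604.4
```

```bash
python3 -m pendant '[[[0.1,0,-0.5],[0,0,0],-1],[[0.1,0,-0.5],[0,0,0],-1],[[0,0,-0.5],[0,0,0],-1],[[0,0,-0.4],[0,0,0],-1],[[0,0,-0.2],[0,0,0],-1],[[0,0,-0.15],[0,0,0],-1],[[0,0,-0.15],[0,0,0],-1],[[0,0,-0.15],[0,0,0],-1],[[0,0,-0.15],[0,0,0],-1],[[0,0,-0.15],[0,0,0],-1]]'
python3 -m pendant '[[[0,0,-0.15],[0,0,0],-1],[[0,0,-0.15],[0,0,0],-1],[[0,0,-0.15],[0,0,0],-1],[[0,0,-0.15],[0,0,0],-1],[[0,0,-0.15],[0,0,0],-1],[[0,0,-0.15],[0,0,0],-1],[[0,0,-0.15],[0,0,0],-1],[[0,0,-0.15],[0,0,0],-1],[[0,0,0],[0,0,0],-1],[[0,0,0],[0,0,0],-1]]'
```

```text
time: 3.53
tool_pos: [629.9, -5.6, 221.8]
tcp_rot: [3.141, -0.001, 0.045]
contact_force: [0.2, -0.7, -0.0]
grip_width: 0.3
finger_force: 0.0
time: 4.37
tool_pos: [629.7, -5.6, 185.5]
tcp_rot: [3.142, 0.0, 0.045]
contact_force: [0.2, 0.4, 0.8]
grip_width: 0.2
finger_force: 0.0
```

```bash
python3 -m pendant '[[[0,0,-0.1],[0,0,0],-1],[[0,0,-0.1],[0,0,0],-1],[[0,0,-0.1],[0,0,0],-1],[[0,0,-0.1],[0,0,0],-1],[[0,0,-0.1],[0,0,0],-1],[[0,0,-0.1],[0,0,0],-1],[[0,0,-0.1],[0,0,0],-1],[[0,0,-0.1],[0,0,0],-1],[[0,0,0],[0,0,0],-1],[[0,0,0],[0,0,0],-1]]'
python3 - <<'E'
from h import *
s=bot.capture("scene");cv2.imwrite("pics/s2.png",cv2.resize(s[140:280,190:340],None,fx=4,fy=4))
E
```

```text
time: 5.2
tool_pos: [629.6, -5.6, 161.3]
tcp_rot: [-3.142, 0.001, 0.045]
contact_force: [0.1, 0.9, 0.2]
grip_width: 0.7
finger_force: 0.0
```

View pics/s2.png

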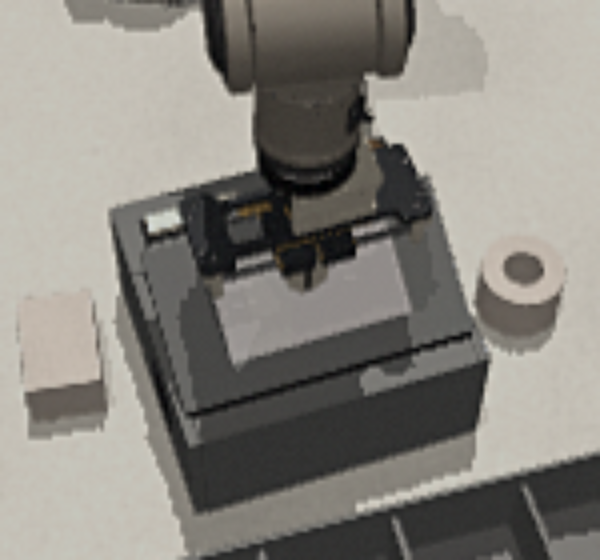

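The cover is almost level under the fingers. I'll press on in small steps, watching the force.

```bash
python3 -m pendant '[[[0,0,-0.05],[0,0,0],-1],[[0,0,-0.05],[0,0,0],-1],[[0,0,-0.03],[0,0,0],-1],[[0,0,0],[0,0,0],-1],[[0,0,0],[0,0,0],-1],[[0,0,0],[0,0,0],-1],[[0,0,0],[0,0,0],-1],[[0,0,0],[0,0,0],-1],[[0,0,0],[0,0,0],-1],[[0,0,0],[0,0,0],-1]]'
python3 -m pendant '[[[0,0,-0.03],[0,0,0],-1],[[0,0,0],[0,0,0],-1],[[0,0,0],[0,0,0],-1],[[0,0,0],[0,0,0],-1],[[0,0,0],[0,0,0],-1],[[0,0,0],[0,0,0],-1],[[0,0,0],[0,0,0],-1],[[0,0,0],[0,0,0],-1],[[0,0,0],[0,0,0],-1],[[0,0,0],[0,0,0],-1]]'
```

```text
time: 6.08
tool_pos: [629.8, -5.6, 157.8]
tcp_rot: [3.141, 0.0, 0.045]
contact_force: [-0.4, 0.4, 2.1]
grip_width: 0.6
finger_force: 0.4
time: 6.92
tool_pos: [629.8, -5.6, 156.9]
tcp_rot: [3.142, 0.0, 0.045]
contact_force: [0.3, -0.3, 1.6]
grip_width: 0.8
finger_force: 0.6
```

```bash
python3 -m pendant '[[[0,0,-0.03],[0,0,0],-1],[[0,0,0],[0,0,0],-1],[[0,0,0],[0,0,0],-1],[[0,0,0],[0,0,0],-1],[[0,0,0],[0,0,0],-1],[[0,0,0],[0,0,0],-1],[[0,0,0],[0,0,0],-1],[[0,0,0],[0,0,0],-1],[[0,0,0],[0,0,0],-1],[[0,0,0],[0,0,0],-1]]'
python3 -m pendant '[[[0,0,-0.02],[0,0,0],-1],[[0,0,0],[0,0,0],-1],[[0,0,0],[0,0,0],-1],[[0,0,0],[0,0,0],-1],[[0,0,0],[0,0,0],-1],[[0,0,0],[0,0,0],-1],[[0,0,0],[0,0,0],-1],[[0,0,0],[0,0,0],-1],[[0,0,0],[0,0,0],-1],[[0,0,0],[0,0,0],-1]]'
```

```text
time: 7.75
tool_pos: [629.8, -5.6, 156.0]
tcp_rot: [3.142, 0.0, 0.045]
contact_force: [-0.9, -0.5, 1.3]
grip_width: 0.2
finger_force: 0.5
time: 8.58
tool_pos: [629.8, -5.6, 155.5]
tcp_rot: [3.141, -0.0, 0.045]
contact_force: [-0.2, 0.2, 1.5]
grip_width: 0.3
finger_force: 0.6
```

```bash
python3 -m pendant '[[[0,0,-0.02],[0,0,0],-1],[[0,0,0],[0,0,0],-1],[[0,0,0],[0,0,0],-1],[[0,0,0],[0,0,0],-1],[[0,0,0],[0,0,0],-1],[[0,0,0],[0,0,0],-1],[[0,0,0],[0,0,0],-1],[[0,0,0],[0,0,0],-1],[[0,0,0],[0,0,0],-1],[[0,0,0],[0,0,0],-1]]'
python3 -m pendant '[[[0,0,-0.02],[0,0,0],-1],[[0,0,0],[0,0,0],-1],[[0,0,0],[0,0,0],-1],[[0,0,0],[0,0,0],-1],[[0,0,0],[0,0,0],-1],[[0,0,0],[0,0,0],-1],[[0,0,0],[0,0,0],-1],[[0,0,0],[0,0,0],-1],[[0,0,0],[0,0,0],-1],[[0,0,0],[0,0,0],-1]]'
```

```text
time: 9.42
tool_pos: [629.8, -5.6, 154.8]
tcp_rot: [3.141, -0.0, 0.045]
contact_force: [-0.1, -0.4, 0.6]
grip_width: 0.4
finger_force: 0.6
time: 10.25
tool_pos: [629.8, -5.6, 154.2]
tcp_rot: [3.141, 0.0, 0.045]
contact_force: [-0.9, -0.6, 2.0]
grip_width: 0.2
finger_force: 0.6
```

```bash
python3 -m pendant '[[[0,0,-0.02],[0,0,0],-1],[[0,0,0],[0,0,0],-1],[[0,0,0],[0,0,0],-1],[[0,0,0],[0,0,0],-1],[[0,0,0],[0,0,0],-1],[[0,0,0],[0,0,0],-1],[[0,0,0],[0,0,0],-1],[[0,0,0],[0,0,0],-1],[[0,0,0],[0,0,0],-1],[[0,0,0],[0,0,0],-1]]'
python3 -m pendant '[[[0,0,-0.02],[0,0,0],-1],[[0,0,0],[0,0,0],-1],[[0,0,0],[0,0,0],-1],[[0,0,0],[0,0,0],-1],[[0,0,0],[0,0,0],-1],[[0,0,0],[0,0,0],-1],[[0,0,0],[0,0,0],-1],[[0,0,0],[0,0,0],-1],[[0,0,0],[0,0,0],-1],[[0,0,0],[0,0,0],-1]]'
```

```text
time: 11.08
tool_pos: [629.8, -5.6, 153.6]
tcp_rot: [3.142, 0.0, 0.045]
contact_force: [-0.6, -0.2, 1.4]
grip_width: 0.5
finger_force: 0.6
time: 11.92
tool_pos: [629.8, -5.6, 153.0]
tcp_rot: [3.142, 0.0, 0.045]
contact_force: [0.2, 0.1, 1.6]
grip_width: 0.7
finger_force: 0.6
```

```bash
python3 -m pendant '[[[0,0,-0.015],[0,0,0],-1],[[0,0,0],[0,0,0],-1],[[0,0,-0.015],[0,0,0],-1],[[0,0,0],[0,0,0],-1],[[0,0,0],[0,0,0],-1],[[0,0,0],[0,0,0],-1],[[0,0,0],[0,0,0],-1],[[0,0,0],[0,0,0],-1],[[0,0,0],[0,0,0],-1],[[0,0,0],[0,0,0],-1]]'
python3 - <<'E'
from h import *
cv2.imwrite("pics/s3.png",cv2.resize(bot.capture("scene")[160:270,190:340],None,fx=5,fy=5))
cv2.imwrite("pics/w3.png",bot.capture("wrist"))
E
```

```text
time: 12.75
tool_pos: [629.8, -5.6, 152.1]
tcp_rot: [3.141, 0.0, 0.045]
contact_force: [-0.5, -0.5, 1.3]
grip_width: 0.2
finger_force: 0.6
```

View pics/w3.png

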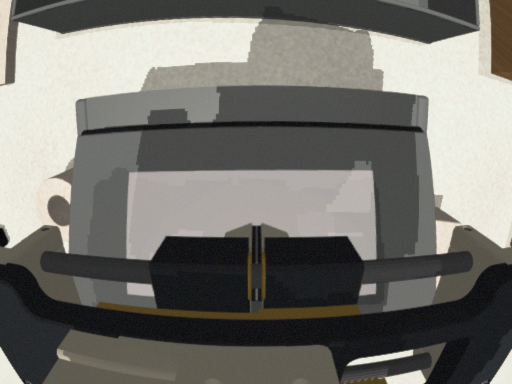

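The wrist view shows the cover nearly level, but no firm stop has been felt yet, so I continue down.

```bash
python3 -m pendant '[[[0,0,-0.015],[0,0,0],-1],[[0,0,0],[0,0,0],-1],[[0,0,-0.015],[0,0,0],-1],[[0,0,0],[0,0,0],-1],[[0,0,-0.015],[0,0,0],-1],[[0,0,0],[0,0,0],-1],[[0,0,0],[0,0,0],-1],[[0,0,0],[0,0,0],-1],[[0,0,0],[0,0,0],-1],[[0,0,0],[0,0,0],-1]]'
```

```text
time: 13.68
tool_pos: [629.8, -5.6, 150.8]
tcp_rot: [3.142, 0.0, 0.045]
contact_force: [-0.9, -0.6, 1.9]
grip_width: 0.6
finger_force: 0.6
```

View pics/s3.png

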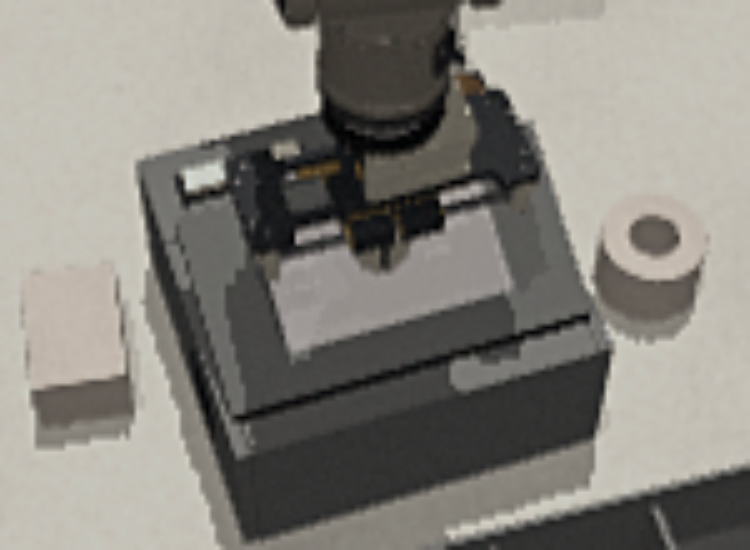

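```bash
python3 -m pendant '[[[0,0,-0.015],[0,0,0],-1],[[0,0,0],[0,0,0],-1],[[0,0,-0.015],[0,0,0],-1],[[0,0,0],[0,0,0],-1],[[0,0,-0.015],[0,0,0],-1],[[0,0,0],[0,0,0],-1],[[0,0,0],[0,0,0],-1],[[0,0,0],[0,0,0],-1],[[0,0,0],[0,0,0],-1],[[0,0,0],[0,0,0],-1]]'
```

```text
time: 14.52
tool_pos: [629.8, -5.6, 149.4]
tcp_rot: [3.142, 0.0, 0.045]
contact_force: [-1.4, -0.2, 1.6]
grip_width: 0.4
finger_force: 0.6
```

```bash
python3 - <<'E'
from h import *
p=bot.camera_params("wrist");M=np.array(p["camera_from_world"]);f=192/np.tan(np.radians(p["fovy"]/2));C=-M[:3,:3].T@M[:3,3]
dz=152.1-bot.get_obs()["tool_pos"][2];C[2]+=dz
def wr(u,v):
    d=np.array([u-p["cx"],v-p["cy"]]);r=np.hypot(*d);a=r/f;return M[:3,:3].T@np.array([*(d/r*np.sin(a)),np.cos(a)])
im=cv2.imread("pics/w3.png").astype(int);g=im.sum(2)//3
for v in (140,160,180,200,215,235):
    print(v,"L",[int(a) for a in g[v,60:86:2]],"R",[int(a) for a in g[v,424:446:2]])
for v,l,r in((140,78,430),(200,72,433.5),(228,70,436),(107,77,428)):
    a,b=wr(l,v),wr(r,v)
    # points C+s*a, C+t*b: separation = 258*ey
    ey=np.array([-.045,.999,0]);s=np.linalg.lstsq(np.c_[a,-b],258*ey,rcond=None)[0]
    print(v,(C+s[0]*a).round(1),(C+s[1]*b).round(1))
E
```

```text
140 L [234, 232, 232, 233, 235, 233, 233, 233, 197, 110, 111, 108, 111] R [110, 110, 216, 236, 236, 234, 235, 238, 235, 235, 233]
160 L [234, 234, 233, 232, 230, 195, 153, 113, 111, 112, 109, 110, 109] R [108, 109, 108, 143, 235, 235, 234, 236, 236, 234, 233]
180 L [219, 211, 141, 103, 99, 96, 105, 111, 109, 112, 110, 111, 113] R [111, 112, 111, 110, 141, 233, 234, 232, 233, 235, 234]
200 L [90, 87, 94, 149, 228, 171, 111, 111, 111, 113, 113, 111, 111] R [109, 111, 109, 109, 110, 119, 153, 153, 152, 230, 233]
215 L [94, 97, 97, 99, 98, 109, 111, 109, 111, 110, 112, 109, 108] R [113, 111, 114, 112, 110, 106, 93, 93, 95, 94, 95]
235 L [98, 221, 227, 228, 200, 112, 111, 111, 109, 111, 112, 110, 110] R [113, 113, 110, 109, 109, 112, 183, 226, 224, 221, 220]
140 [683.9 127.9 138.3] [ 695.3 -129.9  138.3]
200 [643.1 127.1 155.3] [ 654.9 -130.6  155.2]
228 [625.4 126.1 165. ] [ 637.4 -131.6  164.8]
107 [708.3 130.4 134.3] [ 719.2 -127.4  134.3]
```

```bash
python3 - <<'E'
from h import *
k=np.array([504,-37.]);ex=np.array([.9988,.049]);ey=np.array([-.049,.9988])
for th in(0,.1,.2,.3,.4,.5):
    o=[]
    for y in(-129+30,129+30):
        x=100-140*np.cos(th)-8*np.sin(th);z=131+140*np.sin(th)+8*np.cos(th)
        w=k+ex*(x+90)+ey*y;a=pix("scene",[*w,z]);o.append(((np.array(a)-[190,160]+.4)*5).round())
    print(th,o)
p=bot.camera_params("wrist");print(p["fovy"],p["cx"],p["cy"]);print(np.array(p["camera_from_world"]).round(3).tolist())
print(bot.get_obs()["tool_pos"])
E
```

```text
0 [array([175., 248.]), array([518., 154.])]
0.1 [array([173., 237.]), array([520., 142.])]
0.2 [array([172., 227.]), array([522., 132.])]
0.3 [array([171., 219.]), array([524., 123.])]
0.4 [array([172., 212.]), array([528., 117.])]
0.5 [array([172., 208.]), array([532., 111.])]
65.70646984690485 256.1383720755823 190.0294670328218
[[0.045, -0.999, -0.001, -34.14], [-0.956, -0.043, 0.29, 583.119], [-0.29, -0.013, -0.957, 519.553], [0.0, 0.0, 0.0, 1.0]]
[629.75343008  -5.59291501 149.41195946]
```

```bash
cat > cov.py <<'E'
from h import *
def cover():
    p=bot.camera_params("wrist");im=bot.capture("wrist");M=np.array(p["camera_from_world"]);f=192/np.tan(np.radians(p["fovy"]/2));C=-M[:3,:3].T@M[:3,3]
    def wr(u,v):
        d=np.array([u-p["cx"],v-p["cy"]]);r=np.hypot(*d);a=r/f;return M[:3,:3].T@np.array([*(d/r*np.sin(a)),np.cos(a)])
    g=im.mean(2);out=[]
    ey=np.array([-.049,.9988,0])
    for v in range(140,236,8):
        l=next(u for u in range(128,20,-1) if abs(g[v,u-2]-g[v,u+2])>9 and u<115)
        r=next(u for u in range(400,500) if abs(g[v,u+2]-g[v,u-2])>9)
        a,b=wr(l-1,v),wr(r+1,v);s=np.linalg.lstsq(np.c_[a,-b],258*ey,rcond=None)[0]
        P=(s[0]*a+s[1]*b)/2+C;out.append((v,l,r,*P.round(0)))
    return im,out
if __name__=="__main__":
    im,o=cover();cv2.imwrite("pics/w4.png",im)
    for r in o:print(*r)
E
python3 cov.py
python3 - <<'E'
import cv2,numpy as np
a=cv2.imread("pics/w4.png");b=cv2.imread("pics/w3.png");print(abs(a.astype(int)-b)[120:235,60:440].mean())
from h import *
s=bot.capture("scene");b=cv2.resize(s[170:225,195:325],None,fx=6,fy=6,interpolation=cv2.INTER_CUBIC)
t=cv2.resize(a[200:320,190:325],None,fx=4,fy=2.2)
cv2.imwrite("pics/mix.png",np.vstack([b,np.pad(t,((0,0),(0,780-540),(0,0)))]))
E
```

```text
140 77 415 688.0 7.0 127.0
148 76 415 682.0 7.0 129.0
156 75 416 677.0 7.0 132.0
164 73 416 671.0 7.0 135.0
172 114 416 658.0 -13.0 104.0
180 96 415 655.0 -4.0 120.0
188 95 415 649.0 -4.0 122.0
196 93 418 644.0 -4.0 128.0
204 93 418 638.0 -5.0 130.0
212 93 417 632.0 -4.0 131.0
220 91 417 626.0 -4.0 135.0
228 90 417 621.0 -3.0 138.0
4.502906178489702
```

View pics/mix.png

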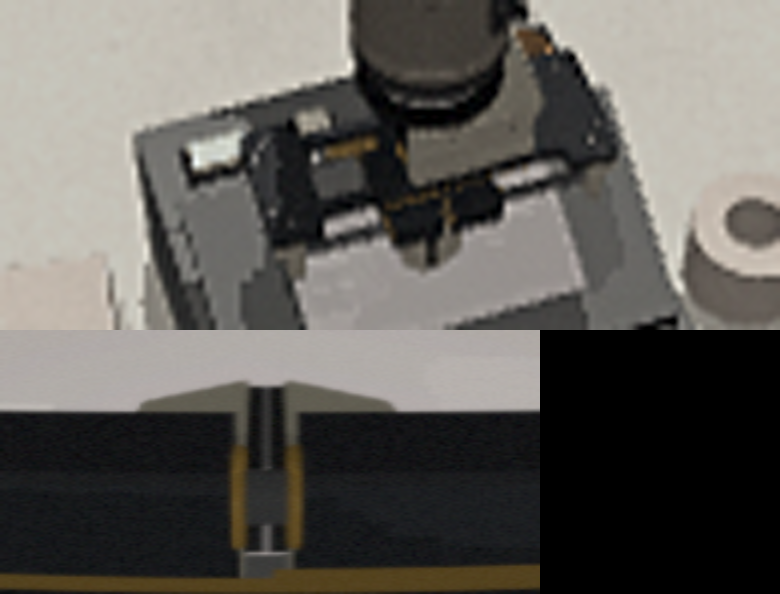

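The mix shows the tips on the cover's window, with the cover apparently still a little up. The edge finder caught shadow borders, so I redo it with the outer edges.

```bash
cat > cov2.py <<'E'
from h import *
import sys
def angle(im,C=None):
    p=bot.camera_params("wrist");M=np.array(p["camera_from_world"]);f=192/np.tan(np.radians(p["fovy"]/2));C=-M[:3,:3].T@M[:3,3]
    def wr(u,v):
        d=np.array([u-p["cx"],v-p["cy"]]);r=np.hypot(*d);a=r/f;return M[:3,:3].T@np.array([*(d/r*np.sin(a)),np.cos(a)])
    g=im.mean(2);ey=np.array([-.049,.9988,0]);X=[]
    for v in list(range(140,164,2))+list(range(230,242,2)):
        # first bright(table >170) pixel outward
        l=next((u for u in range(128,20,-1) if g[v,u]>170),0);r=next((u for u in range(385,500) if g[v,u]>170),0)
        a,b=wr(l+.5,v),wr(r-.5,v);s=np.linalg.lstsq(np.c_[a,-b],258*ey,rcond=None)[0]
        P=(s[0]*a+s[1]*b)/2+C;X.append((v,l,r,*P.round(1)))
    return X
if __name__=="__main__":
    im=bot.capture("wrist") if len(sys.argv)<2 else cv2.imread(sys.argv[1])
    X=angle(im)
    for x in X[::3]:print(*x)
    q=np.array(X);print("angle",-np.arctan(np.polyfit(q[:,3],q[:,5],1)[0]))
E
python3 cov2.py pics/w4.png; python3 cov2.py pics/w3.png
```

```text
140 74 430 689.9 0.9 137.8
146 73 430 685.6 1.2 139.2
152 73 431 681.5 0.5 140.8
158 71 432 677.6 0.8 143.7
230 128 436 614.1 -32.3 123.6
236 128 437 609.9 -32.9 126.4
angle -0.20284524135050822
140 76 428 689.4 0.9 135.0
146 75 429 685.3 0.7 137.2
152 74 430 681.3 0.5 139.4
158 72 430 677.2 1.3 141.7
230 128 436 614.1 -32.3 123.6
236 128 436 609.4 -32.5 125.6
angle -0.180484857940374
```

Outer-edge widths at x≈631 put the plate roughly 20 mm above shut. It is descending with the tips, so I keep going with gentle uniform steps.

```bash
python3 -m pendant '[[[0,0,-0.02],[0,0,0],-1],[[0,0,-0.02],[0,0,0],-1],[[0,0,-0.02],[0,0,0],-1],[[0,0,-0.02],[0,0,0],-1],[[0,0,-0.02],[0,0,0],-1],[[0,0,-0.02],[0,0,0],-1],[[0,0,-0.02],[0,0,0],-1],[[0,0,0],[0,0,0],-1],[[0,0,0],[0,0,0],-1],[[0,0,0],[0,0,0],-1]]'
python3 - <<'E'
from h import *
im=bot.capture("wrist");cv2.imwrite("pics/w5.png",im)
for n in("w1","w3","w4","w5"):
    g=cv2.imread(f"pics/{n}.png").mean(2)
    print(n,[(v,next((u for u in range(110,20,-1) if g[v,u]>170),0),next((u for u in range(400,500) if g[v,u]>170),0)) for v in(140,156,180,236)])
E
```

```text
time: 15.45
tool_pos: [629.8, -5.6, 145.2]
tcp_rot: [3.142, 0.0, 0.045]
contact_force: [-0.6, -0.4, 1.2]
grip_width: 0.6
finger_force: 0.4
w1 [(140, 110, 400), (156, 110, 400), (180, 105, 403), (236, 110, 400)]
w3 [(140, 76, 428), (156, 74, 430), (180, 63, 433), (236, 68, 436)]
w4 [(140, 74, 430), (156, 72, 432), (180, 60, 434), (236, 68, 437)]
w5 [(140, 71, 432), (156, 70, 434), (180, 55, 436), (236, 67, 437)]
```

```bash
sed -i 's/range(128,20,-1)/range(110,20,-1)/' cov2.py; python3 cov2.py pics/w5.png|tail -7; python3 -m pendant '[[[0,0,-0.02],[0,0,0],-1],[[0,0,-0.02],[0,0,0],-1],[[0,0,-0.02],[0,0,0],-1],[[0,0,-0.02],[0,0,0],-1],[[0,0,-0.02],[0,0,0],-1],[[0,0,-0.02],[0,0,0],-1],[[0,0,0],[0,0,0],-1],[[0,0,0],[0,0,0],-1],[[0,0,0],[0,0,0],-1],[[0,0,0],[0,0,0],-1]]'; python3 cov2.py|tail -7
```

```text
140 71 432 690.3 1.4 136.9
146 70 433 686.3 1.2 139.0
152 70 434 682.2 0.5 140.5
158 69 434 678.1 0.8 142.0
230 67 437 630.8 -1.7 160.3
236 67 437 626.9 -1.9 161.9
angle 0.37201396953456745
time: 16.33
tool_pos: [629.8, -5.6, 141.6]
tcp_rot: [3.142, 0.0, 0.045]
contact_force: [0.3, -0.4, 0.8]
grip_width: 0.3
finger_force: 0.4
140 69 435 690.8 0.9 136.6
146 68 435 686.7 1.2 138.0
152 68 436 682.7 0.5 139.5
158 67 436 678.7 0.8 141.0
230 67 437 630.8 -1.7 156.7
236 67 437 627.0 -1.9 158.3
angle 0.32310888863292136
```

```bash
python3 -m pendant '[[[0,0,-0.03],[0,0,0],-1],[[0,0,-0.03],[0,0,0],-1],[[0,0,-0.03],[0,0,0],-1],[[0,0,-0.03],[0,0,0],-1],[[0,0,-0.03],[0,0,0],-1],[[0,0,-0.03],[0,0,0],-1],[[0,0,-0.03],[0,0,0],-1],[[0,0,-0.03],[0,0,0],-1],[[0,0,-0.03],[0,0,0],-1],[[0,0,0],[0,0,0],-1]]'; python3 cov2.py|tail -7
```

```text
time: 17.22
tool_pos: [629.7, -5.6, 133.3]
tcp_rot: [3.142, 0.0, 0.045]
contact_force: [-0.4, -0.2, 0.9]
grip_width: 0.6
finger_force: 0.5
140 63 441 691.9 0.9 135.9
146 62 441 687.9 1.2 137.3
152 62 441 683.9 1.0 138.1
158 62 441 679.9 0.8 138.9
230 66 438 631.3 -1.7 149.6
236 66 437 627.2 -1.4 150.7
angle 0.21815249764436379
```

```bash
python3 -m pendant '[[[0,0,-0.03],[0,0,0],-1],[[0,0,-0.03],[0,0,0],-1],[[0,0,-0.03],[0,0,0],-1],[[0,0,-0.03],[0,0,0],-1],[[0,0,-0.03],[0,0,0],-1],[[0,0,-0.03],[0,0,0],-1],[[0,0,-0.03],[0,0,0],-1],[[0,0,0],[0,0,0],-1],[[0,0,0],[0,0,0],-1],[[0,0,0],[0,0,0],-1]]'; python3 cov2.py|tail -7
```

```text
time: 18.1
tool_pos: [629.8, -5.6, 127.1]
tcp_rot: [3.142, -0.0, 0.045]
contact_force: [-0.1, -0.5, -0.6]
grip_width: 0.1
finger_force: 0.1
140 58 445 692.8 1.3 135.1
146 57 446 689.0 1.2 137.0
152 57 446 685.1 1.0 137.8
158 58 445 681.0 0.8 137.5
230 65 439 631.9 -1.7 144.6
236 66 438 627.6 -1.9 145.0
angle 0.13293202627654274
```

```bash
python3 -m pendant '[[[0,0,-0.02],[0,0,0],-1],[[0,0,-0.02],[0,0,0],-1],[[0,0,-0.02],[0,0,0],-1],[[0,0,-0.02],[0,0,0],-1],[[0,0,-0.02],[0,0,0],-1],[[0,0,0],[0,0,0],-1],[[0,0,0],[0,0,0],-1],[[0,0,0],[0,0,0],-1],[[0,0,0],[0,0,0],-1],[[0,0,0],[0,0,0],-1]]'; python3 cov2.py|tail -3
```

```text
time: 18.98
tool_pos: [629.8, -5.6, 124.2]
tcp_rot: [3.142, -0.0, 0.045]
contact_force: [1.1, -0.1, 0.2]
grip_width: 0.4
finger_force: 0.2
230 65 439 631.9 -1.7 141.6
236 66 438 627.5 -1.9 142.1
angle 0.09615153563045598
```

```bash
python3 -m pendant '[[[0,0,-0.02],[0,0,0],-1],[[0,0,-0.02],[0,0,0],-1],[[0,0,-0.02],[0,0,0],-1],[[0,0,-0.02],[0,0,0],-1],[[0,0,0],[0,0,0],-1],[[0,0,0],[0,0,0],-1],[[0,0,0],[0,0,0],-1],[[0,0,0],[0,0,0],-1],[[0,0,0],[0,0,0],-1],[[0,0,0],[0,0,0],-1]]'; python3 cov2.py|tail -3
```

```text
time: 19.87
tool_pos: [629.8, -5.6, 121.8]
tcp_rot: [3.142, -0.0, 0.045]
contact_force: [-0.4, -0.6, 0.1]
grip_width: 0.4
finger_force: 0.1
230 64 440 632.4 -1.7 140.4
236 66 438 627.6 -1.9 139.7
angle 0.06733012420506422
```

```bash
python3 -m pendant '[[[0,0,-0.02],[0,0,0],-1],[[0,0,-0.02],[0,0,0],-1],[[0,0,-0.02],[0,0,0],-1],[[0,0,-0.02],[0,0,0],-1],[[0,0,0],[0,0,0],-1],[[0,0,0],[0,0,0],-1],[[0,0,0],[0,0,0],-1],[[0,0,0],[0,0,0],-1],[[0,0,0],[0,0,0],-1],[[0,0,0],[0,0,0],-1]]'; python3 cov2.py|tail -3
```

```text
time: 20.75
tool_pos: [629.8, -5.6, 119.4]
tcp_rot: [3.141, -0.0, 0.045]
contact_force: [-0.5, 0.2, 0.6]
grip_width: 0.8
finger_force: 0.0
230 64 477 641.9 -17.6 158.0
236 65 439 628.1 -1.9 138.4
angle 0.07837821925572096
```

```bash
python3 -m pendant '[[[0,0,-0.02],[0,0,0],-1],[[0,0,-0.02],[0,0,0],-1],[[0,0,-0.02],[0,0,0],-1],[[0,0,0],[0,0,0],-1],[[0,0,0],[0,0,0],-1],[[0,0,0],[0,0,0],-1],[[0,0,0],[0,0,0],-1],[[0,0,0],[0,0,0],-1],[[0,0,0],[0,0,0],-1],[[0,0,0],[0,0,0],-1]]'; python3 cov2.py|tail -7
```

```text
time: 21.63
tool_pos: [629.7, -5.6, 117.8]
tcp_rot: [3.141, 0.0, 0.045]
contact_force: [-2.1, -1.0, 4.5]
grip_width: 0.4
finger_force: 2.1
140 50 452 694.0 1.8 134.3
146 51 453 690.2 0.7 135.0
152 50 453 686.5 1.0 136.3
158 50 452 682.6 1.3 136.6
230 64 477 641.8 -17.6 156.4
236 65 439 628.0 -1.9 136.8
angle 0.05535249352785246
```

Force is rising and the plate reads level, so the stop has been reached. One more slight press, then lift and move over to the feed key.

```bash
python3 -m pendant '[[[0,0,-0.03],[0,0,0],-1],[[0,0,0],[0,0,0],-1],[[0,0,0],[0,0,0],-1],[[0,0,0.5],[0,0,0],-1],[[-0.4,-0.3,0.5],[0,0,0],-1],[[-0.7,-0.5,0.1],[0,0,0],-1],[[-0.7,-0.5,0],[0,0,0],-1],[[-0.8,-0.6,0],[0,0,0],-1],[[-0.8,-0.6,0],[0,0,0],-1],[[-0.7,-0.5,0],[0,0,0],-1]]'; python3 - <<'E'
from h import *
# cover check in top/scene: feed/bay visibility, wrist slope with far rows
im=bot.capture("wrist");cv2.imwrite("pics/w9.png",im)
p=bot.camera_params("wrist");M=np.array(p["camera_from_world"]);f=192/np.tan(np.radians(p["fovy"]/2));C=-M[:3,:3].T@M[:3,3];print(C,bot.get_obs()["tool_pos"])
def P(u,v,z):
    d=np.array([u-p["cx"],v-p["cy"]]);r=np.hypot(*d);a=r/f;q=M[:3,:3].T@np.array([*(d/r*np.sin(a)),np.cos(a)]);return C+q*(z-C[2])/q[2]
g=im.min(2);m=((g>150)).astype(np.uint8);m[:100]=0
n,l,s,c=cv2.connectedComponentsWithStats(m)
for i in range(1,n):
    if 60<s[i,4]<6000:print(s[i],c[i].round(),P(*c[i],143).round(1))
t=bot.capture("top");cv2.imwrite("pics/t9.png",t);print("bay grey top",[int(x) for x in t[130:200:5,240].mean(1)])
E
```

```text
time: 22.52
tool_pos: [505.5, -96.4, 149.4]
tcp_rot: [3.141, -0.0, 0.045]
contact_force: [0.8, -0.6, 0.1]
grip_width: 0.4
finger_force: 0.0
[582.81030785 -94.80617539 327.34482199] [502.29959738 -98.19214179 149.20742928]
[  36  100  206   20 1754] [103. 105.] [581.    7.4 143. ]
[324 106   7  18  81] [326. 115.] [ 577.5 -139.1  143. ]
[   0  124   20  124 1216] [  6. 201.] [506.7 121.3 143. ]
[ 90 207  24  27 470] [101. 220.] [497.9  16.7 143. ]
[163 224  11  10  82] [168. 229.] [495.3 -37.2 143. ]
[ 73 276  31  31 674] [ 89. 290.] [429.3  43.5 143. ]
[ 357  276   84   38 2198] [397. 295.] [ 439.6 -219.2  143. ]
[251 303  11  10  80] [255. 308.] [ 429.7 -100.6  143. ]
[  0 348  24  36 432] [  7. 371.] [222.1 267.3 143. ]
[348 350  65  16 341] [381. 357.] [ 358.9 -228.4  143. ]
[490 350  22  34 387] [504. 372.] [ 254.3 -486.1  143. ]
[385 370  41  14 396] [407. 378.] [ 312.5 -276.5  143. ]
bay grey top [74, 50, 76, 86, 117, 116, 117, 115, 117, 79, 79, 39, 73, 67]
```

Over the feed key. Wrist and top estimates agree to a few mm, and I calibrate the press depth from the cover stop: TCP 117.9 corresponds to 139 mm.

```bash
python3 -m pendant '[[[0.05,0.03,-0.4],[0,0,0],-1],[[0,0.03,-0.3],[0,0,0],-1],[[0,0,-0.1],[0,0,0],-1],[[0,0,-0.05],[0,0,0],-1],[[0,0,-0.05],[0,0,0],-1],[[0,0,-0.05],[0,0,0],-1],[[0,0,-0.05],[0,0,0],-1],[[0,0,-0.05],[0,0,0],-1],[[0,0,0],[0,0,0],-1],[[0,0,0],[0,0,0],-1]]'
```

```text
time: 23.45
tool_pos: [508.7, -93.6, 118.6]
tcp_rot: [3.142, -0.001, 0.045]
contact_force: [0.7, 1.7, 2.6]
grip_width: 0.7
finger_force: 1.3
```

```bash
python3 -m pendant '[[[0,0,-0.02],[0,0,0],-1],[[0,0,-0.02],[0,0,0],-1],[[0,0,-0.02],[0,0,0],-1],[[0,0,-0.02],[0,0,0],-1],[[0,0,0],[0,0,0],-1],[[0,0,0],[0,0,0],-1],[[0,0,0],[0,0,0],-1],[[0,0,0],[0,0,0],-1],[[0,0,0],[0,0,0],-1],[[0,0,0],[0,0,0],-1]]'
```

```text
time: 24.28
tool_pos: [508.5, -93.9, 115.9]
tcp_rot: [3.141, -0.0, 0.045]
contact_force: [2.9, 1.2, 3.4]
grip_width: 0.3
finger_force: 1.9
```

```bash
python3 -m pendant '[[[0,0,-0.02],[0,0,0],-1],[[0,0,-0.02],[0,0,0],-1],[[0,0,0],[0,0,0],-1],[[0,0,0],[0,0,0],-1],[[0,0,0],[0,0,0],-1],[[0,0,0],[0,0,0],-1],[[0,0,0],[0,0,0],-1],[[0,0,0],[0,0,0],-1],[[0,0,0],[0,0,0],-1],[[0,0,0],[0,0,0],-1]]'
```

```text
time: 25.12
tool_pos: [508.5, -93.9, 115.6]
tcp_rot: [3.141, -0.001, 0.045]
contact_force: [-0.3, 3.0, 11.0]
grip_width: 0.3
finger_force: 5.5
```

The rigid stop is reached (11 N, position held), so I withdraw upward.

```bash
python3 -m pendant '[[[0,0,0.1],[0,0,0],-1],[[0,0,0.3],[0,0,0],-1],[[0,0,0.6],[0,0,0],-1],[[0,0,0.6],[0,0,0],-1],[[0,0,0.6],[0,0,0],-1],[[0,0,0.6],[0,0,0],-1],[[0,0,0.6],[0,0,0],-1],[[0,0,0.3],[0,0,0],-1],[[0,0,0],[0,0,0],-1],[[0,0,0],[0,0,0],-1]]'
python3 - <<'E'
from plant import bot
print(bot.get_obs()["contact_force"]);print(bot.close_job())
E
```

```text
time: 25.95
tool_pos: [507.8, -93.9, 225.2]
tcp_rot: [3.141, 0.001, 0.045]
contact_force: [0.5, -0.6, -0.3]
grip_width: 0.6
finger_force: 0.0
[ 0.53157184 -0.62759379 -0.31402041]
the job is handed in; nothing more can be done
None
```

I pushed the cover down to its shut stop, pressed the feed key to its rigid stop (about 11 N), withdrew and handed the job in at about 26 s; the hand-in gave no verdict, and I judged "shut" and "fully pressed" from the force rise, with the wrist camera also showing the cover about level, but took no picture to confirm the final state.

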